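Hold the incubator's cover plate ready for its screws

TASK

Pick up the steel cover plate by its handle and hold it level and still about 1 cm above the deck of the sample incubator, blue dot over blue dot, so that looking straight down through each of its four holes one sees the whole threaded hole below, ready for a colleague to start the screws. Do not let the plate touch the incubator and leave everything else on the bench where it is. Finish while still holding the plate there: do not put it down or let go.

Things in the scene. Friction and masses are not known exactly. Their poses are not given: they have to be found in the camera images.
- cover_grip (a point): Centre of the black bar handle on the steel cover plate, straight above the plate's centre, 36 mm above its underside. The bar is 90 mm long (along the plate's x), 14 mm wide (y), 16 mm high (28 to 44 mm above the underside), on a post at each end, 66 mm clear between posts. z up. The plate balances under this point.
- cover: The cover: steel plate 150 (x) x 110 (y) x 6 mm, about 350 g (varies), lying flat on the mat at the start, handle up; origin at the centre of its underside, z up. A blue dot on top, at x +62, y +40 mm, marks the corner where hole0 is.
- mat: thin green mat 200 x 160 x 4 mm, fixed to the table, on which the cover lies at the start; origin under its centre. It may be on either side, left or right; the incubator is then on the other side.
- incubator: White sample block heater, fixed; origin on the table under its deck's centre, z up. Deck 180 (x) x 150 (y) mm, flat top 90 mm above the table, open well 90 x 56 mm in the middle (tube block inside, below the deck top). A lower blue control panel, 50 mm high, adds 60 mm at its -x side. A blue dot on the deck at x +62, y +40 mm marks the corner of thread0.
- hole0 (a point): Hole 0 of the cover, 14 mm across, right through the plate; this point is its centre on the underside: cover x +30, y +40 mm, set inward from the blue-dot corner. Axes as the cover's.
- hole1 (a point): Hole 1 of the cover, 14 mm across, right through the plate; this point is its centre on the underside: cover x -58, y +40 mm. Axes as the cover's.
- hole2 (a point): Hole 2 of the cover, 14 mm across, right through the plate; this point is its centre on the underside: cover x -58, y -40 mm. Axes as the cover's.
- hole3 (a point): Hole 3 of the cover, 14 mm across, right through the plate; this point is its centre on the underside: cover x +58, y -40 mm. Axes as the cover's.
- thread0 (a point): Threaded hole 0 of the incubator, 5 mm across, in a round brass insert of 12 mm; this point is its centre on the deck's top, 90 mm above the table: incubator x +30, y +40 mm, set inward from the blue-dot corner. hole0 belongs over it. Axes as the incubator's.
- thread1 (a point): Threaded hole 1 of the incubator, 5 mm across, in a round brass insert of 12 mm; this point is its centre on the deck's top, 90 mm above the table: incubator x -58, y +40 mm. hole1 belongs over it. Axes as the incubator's.
- thread2 (a point): Threaded hole 2 of the incubator, 5 mm across, in a round brass insert of 12 mm; this point is its centre on the deck's top, 90 mm above the table: incubator x -58, y -40 mm. hole2 belongs over it. Axes as the incubator's.
- thread3 (a point): Threaded hole 3 of the incubator, 5 mm across, in a round brass insert of 12 mm; this point is its centre on the deck's top, 90 mm above the table: incubator x +58, y -40 mm. hole3 belongs over it. Axes as the incubator's.
- jar: white plastic screw-top jar, 80 mm across, 125 mm high, beyond the work area; bystander, origin under its centre; leave it alone.
- bottle: clear bottle with red cap, 56 mm across, 160 mm high, beyond the work area; bystander, origin under its centre; leave it alone.
- tub: clear plastic bowl, 100 mm across, 70 mm high, beyond the work area; bystander, origin under its centre; leave it alone.
- tube_rack: blue tube rack with capped tubes, 60 x 130 mm, 61 mm high, beyond the work area; bystander, origin under its centre; leave it alone.
- scale: flat black pocket scale, 120 x 70 x 20 mm, on the robot's left; bystander, origin under its centre; leave it alone.
- pipette: white and green pipette lying down, about 260 mm long, 24 mm high, on the robot's right; bystander, origin under its centre; leave it alone.
- screw_dish: small steel dish with brass thumb-screws, 60 mm across, 20 mm high, just beyond the incubator and the mat, between them; bystander, origin under its centre; leave it alone.
- red_cap: red bottle cap, 34 mm across, 14 mm high, on the robot's left, past the scale; bystander, origin under its centre; leave it alone.

How it is judged:
On the way:
1. the cover is lifted clear of the mat in the gripper (height (world z) of cover above 0.04 m and contact force between the fingers and cover above 1 N and contact force between cover and mat below 0.2 N), for 0.2 s.
At the end, for the whole second after the job is handed in: The gripper holds the cover still (under 10 mm/s and 0.1 rad/s) above the incubator: each hole0..3 within 5 mm horizontally of its own thread0..3, with its underside 3 to 20 mm above the deck top there; the cover touches nothing but the gripper; the bystanders are within 20 mm of where they started (horizontal distance between hole0 and thread0 below 0.005 m and z of hole0 in the frame of thread0 between 0.003 and 0.02 m and horizontal distance between hole1 and thread1 below 0.005 m and z of hole1 in the frame of thread1 between 0.003 and 0.02 m and horizontal distance between hole2 and thread2 below 0.005 m and z of hole2 in the frame of thread2 between 0.003 and 0.02 m and horizontal distance between hole3 and thread3 below 0.005 m and z of hole3 in the frame of thread3 between 0.003 and 0.02 m and linear speed of cover below 0.01 m/s and angular speed of cover below 0.1 rad/s and contact force between the fingers and cover above 1 N and contact force between cover and incubator below 0.2 N and contact force between cover and mat below 0.2 N and contact force between cover and jar below 0.2 N and contact force between cover and bottle below 0.2 N and contact force between cover and tub below 0.2 N and contact force between cover and tube_rack below 0.2 N and contact force between cover and scale below 0.2 N and contact force between cover and pipette below 0.2 N and contact force between cover and screw_dish below 0.2 N and contact force between cover and red_cap below 0.2 N and distance of each of jar, bottle, tub, tube_rack, scale, pipette, screw_dish, red_cap from where it was at the start of the episode below 0.02 m); the arm keeps its last pose, push and grip.
It fails at once if the cover touches the incubator (over 1 N) (contact force between cover and incubator above 1 N).
It fails at once if a bystander is moved by more than 20 mm (distance of any of jar, bottle, tub, tube_rack, scale, pipette, screw_dish, red_cap from where it was at the start of the episode above 0.02 m).
It also fails if it takes over 38 s, if anything falls off the work surface, if the arm or the gripper's body presses on something with over 40 N, if the wrist force passes 120 N, or if a joint passes its speed limit or range.

ROBOT

A 6-joint arm with a two-finger parallel gripper is mounted at the origin on the work surface. World frame = base frame: x ahead of the robot, y to its left, z up, the work surface at z = 0. Lengths are in m, angles in rad, forces in N, time in s.
With the tool pointing down it reaches from about 0.35 to 0.775 m from the base axis. Payload 5.5 kg.
Tool frame: the origin (TCP) lies midway between the tips of the shut fingers; the grasp point (between the pads) lies 19 mm behind it; z points along the fingers, x is the direction in which the jaws open and shut, and the axes are right-handed (so a half turn about z gives the same grasp; the last joint's range is limited). The gripper opens to 85 mm and grips with 20 to 120 N. Pads are 22 mm wide; open, the fingers measure 114 mm over their backs; the gripper's body (76 mm by 85 mm) begins 54 mm behind the grasp point. The pads swing forward as they close: fully open they stand 13 mm farther back than shut.
Start: joints at [-1.347, 0.313, 0.046, 1.304, 0, 1.431], TCP at [0.205, -0.537, 0.231] pointing down, gripper open.
Joint ranges: [-2.76, 2.76], [-0.86, 1.69], [-1.03, 1.26], [-2.2, 2.34], [-1.47, 1.5], [-3.14, 3.14]. Speed limits (rad/s): [2.57, 2.57, 3.14, 3.14, 3.14, 3.14].

INTERFACE

Orientations are given as a unit quaternion [w, x, y, z].
In Python, from workcell import env gives the robot as it stands. The module is installed in compiled form; this text tells all that it offers.
- The arm moves only by the tool apply_moves, never from a script. Its argument "moves" is a list of rows, each a list of 3 entries, a list of its own where there are three numbers: the shift along the tool's x, y, z in cm, then the turn about the tool's z in degrees, then the opening, from 0 (shut) to 1 (fully open). In form: [[[x, y, z], yaw, gripper], ...]. A call has exactly 10 rows; each row is the pose to reach, as a shift and turn from the pose commanded when the call began, along the tool's axes at that moment; what a row does not reach only later rows make up. A row lasts 1/8 s, in which the tool goes at most 62.5 mm and 10.7 degrees, less where a joint would pass 70% of its speed; a pose out of reach is approached as far as the arm can. A call with a gripper value outside its range is refused whole. The fingers move at their own pace and stop on an object; "squeeze" is the grip in N (left out, the last holds). Time passes only in rows, so rows that repeat a pose let the fingers close, or fill a call up. It gives the time, the measured TCP pose, the force and the opening at its end, in the units of the state.
- env.get_state(): the state, without advancing time (a new reading comes with each control period).
- env.read_camera(name): name is "side" or "top" or "wrist"; returns a dict with "pixels" (384x512x3 uint8, red, green, blue), "fov_y" (degrees; the focal length in pixels is half the picture's height over the tangent of half this angle, whatever the lens; pixels are square), "cx", "cy" (the principal point, pixels), "world_from_camera" (4x4, takes a point from camera to world coordinates); the wrist camera has in their place "hand_eye" (4x4, takes a point from camera to tool coordinates, whose origin is the TCP and whose axes are the tool frame's). Camera axes: x right, y down, z forward; pixel columns grow to the right and rows downward; lengths in m; the calibration is good to about 2 mm. A picture is of the moment at which its call begins: read the wrist's pose just before it. There is no depth.
- env.hand_in(): hands the job in, once; it reports no verdict.
The state is a dict: "clock": time; "joint_pos": joint angles; "qvel": joint speeds; "tau": joint torques, N m; "tcp_pos": TCP position; "orientation": TCP orientation; "wrist_force": force on the tool from outside, world axes, zero at the start; "ft_torque": the same for the moment, N m; "finger_gap": finger opening in m.
Only numpy, scipy, OpenCV 4.12 (cv2) and the standard library are available. Lean on these libraries where they do the work, as an engineer would, in place of code of your own. Each camera call takes 0.05 s, during which the arm holds its last target.

## Working session

There is one attempt and no reset: what is moved stays moved. The work goes in short steps, Python scripts to look and compute and a tool call to move; the robot and the scene stay as the last step left them, time stands still between calls to the robot, and variables do not carry over. Pictures are saved under pics/ and viewed, and the job is handed in when it is done.

Besides the shell and the picture viewer there is one more tool, called after "Call:" by a JSON object that holds its "op" and its "data", one argument or row to a line. apply_moves: Moves the arm, as the interface text tells. Its arguments: {"type":"object","properties":{"moves":{"type":"array","items":{"type":"array"}},"squeeze":{"type":"number"}},"required":["moves"]}

```bash
mkdir -p pics
cat > h.py <<'E'
import numpy as np, cv2
from workcell import env
from scipy.spatial.transform import Rotation as R
def T_tcp(s):
    q=s["orientation"];T=np.eye(4);T[:3,:3]=R.from_quat([q[1],q[2],q[3],q[0]]).as_matrix();T[:3,3]=s["tcp_pos"];return T
def snap(name,fn=None):
    s=env.get_state();c=env.read_camera(name)
    T=c["world_from_camera"] if name!="wrist" else T_tcp(s)@np.array(c["hand_eye"])
    im=cv2.cvtColor(c["pixels"],cv2.COLOR_RGB2BGR)
    if fn: cv2.imwrite("pics/"+fn,im)
    f=192/np.tan(np.radians(c["fov_y"])/2)
    return im,np.array(T),f,c["cx"],c["cy"]
def ray(T,f,cx,cy,u,v,z):
    d=T[:3,:3]@np.array([(u-cx)/f,(v-cy)/f,1]);o=T[:3,3]
    return o+d*(z-o[2])/d[2]
def proj(T,f,cx,cy,p):
    q=np.linalg.inv(T)@np.append(p,1);return np.array([cx+f*q[0]/q[2],cy+f*q[1]/q[2]])
E
python3 - <<'E'
from h import *
s=env.get_state();print(s)
for n in["top","side","wrist"]:
    im,T,f,cx,cy=snap(n,n+"0.png");print(n,T.round(3).tolist(),f,cx,cy)
E
```

```text
{'clock': 0.0, 'joint_pos': array([-1.34659725e+00,  3.13992750e-01,  4.49826145e-02,  1.30355453e+00,
        3.21022269e-06,  1.43120925e+00]), 'qvel': array([ 2.08501901e-03,  4.04317676e-04,  1.29454021e-03, -1.08600033e-05,
       -9.28773134e-04, -1.07165670e-03]), 'tau': array([ 1.67017475e-03, -4.80628538e+01,  2.98532420e+01,  1.93752546e-02,
        2.82061461e-05, -4.09508289e-06]), 'tcp_pos': array([ 0.20448272, -0.53688865,  0.23041468]), 'orientation': array([-5.99382595e-04,  8.23351104e-01, -5.67531653e-01, -6.49998466e-04]), 'wrist_force': array([ 0.77145985, -0.01215962,  0.40135794]), 'ft_torque': array([-0.0425491 , -0.05251066,  0.03690853]), 'finger_gap': 0.08567425839119586}
top [[-0.003, -0.996, 0.088, 0.496], [-1.0, 0.001, -0.026, 0.022], [0.026, -0.088, -0.996, 1.329], [0.0, 0.0, 0.0, 1.0]] 390.6840835306836 252.9139889796932 192.89769977879084
side [[-0.861, -0.327, 0.391, 0.053], [-0.509, 0.527, -0.68, 0.914], [0.016, -0.784, -0.62, 0.934], [0.0, 0.0, 0.0, 1.0]] 478.2266330520687 257.8156559987187 190.17588616221792
wrist [[0.356, -0.888, -0.291, 0.279], [-0.934, -0.339, -0.11, -0.509], [-0.001, 0.311, -0.95, 0.373], [0.0, 0.0, 0.0, 1.0]] 334.79455991493705 253.8216372039505 187.38273563420339
```

View pics/top0.png

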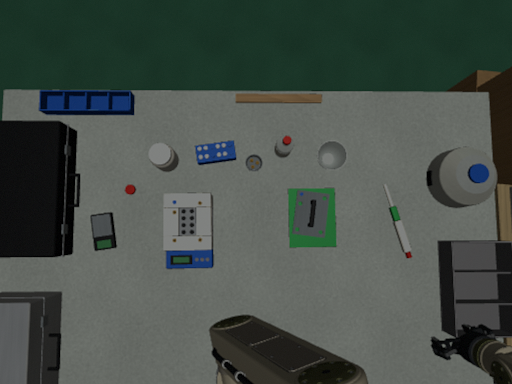

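View pics/side0.png

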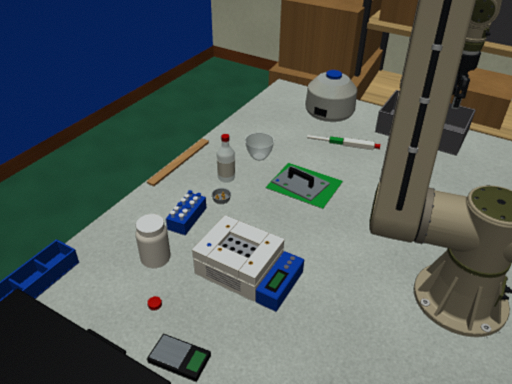

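View pics/wrist0.png

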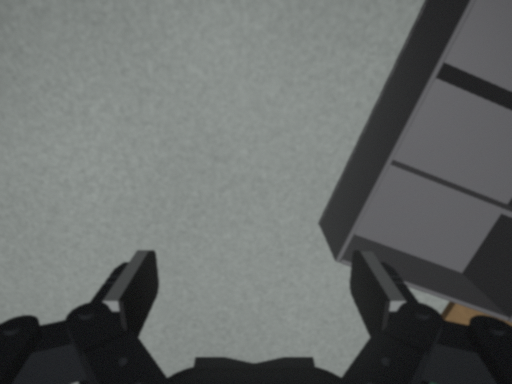

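The top view shows the cover on the mat near (311,214), to the robot's right. The incubator deck is near (188,220), with its panel towards the robot. Next I'll enlarge both.

Run:
```python
from h import *
im,T,f,cx,cy=snap("top")
np.savez("top.npz",T=T,f=f,cx=cx,cy=cy,im=im)
a=cv2.resize(im[180:280,155:225],None,fx=5.5,fy=5.5,interpolation=cv2.INTER_CUBIC)
b=cv2.resize(im[180:280,275:345],None,fx=5.5,fy=5.5,interpolation=cv2.INTER_CUBIC)
cv2.imwrite("pics/topz.png",np.hstack([a,b]))
hsv=cv2.cvtColor(im,cv2.COLOR_BGR2HSV)
m=cv2.inRange(hsv,(100,120,60),(130,255,255))
n,l,st,c=cv2.connectedComponentsWithStats(m)
for i in range(1,n):
    if st[i,4]<60 and 160<c[i][0]<340 and 180<c[i][1]<260: print("blue",c[i],st[i,4],[ray(T,f,cx,cy,*c[i],z).round(4).tolist() for z in(.01,.09)])
m=cv2.inRange(hsv,(50,120,60),(75,255,255));m[:,:275]=0;m[:,345:]=0;m[:180]=0
r=cv2.minAreaRect(cv2.findNonZero(m));print("mat",r,ray(T,f,cx,cy,*r[0],.004))
# dark handle
g=im.max(2);m=((g<40)*255).astype(np.uint8);k=np.zeros_like(m);k[195:235,295:330]=m[195:235,295:330]
r=cv2.minAreaRect(cv2.findNonZero(k));print("bar",r,ray(T,f,cx,cy,*r[0],.048)); bx=cv2.boxPoints(r);print([ray(T,f,cx,cy,*p,.048).round(4).tolist() for p in bx])
```

```text
blue [301.         193.71428571] 7 [[0.6095, -0.1763, 0.01], [0.6026, -0.1643, 0.09]]
blue [174.         201.71428571] 7 [[0.5829, 0.253, 0.01], [0.5776, 0.239, 0.09]]
mat ((312.0, 217.5), (57.0, 46.0), 90.0) [ 0.52879206 -0.21360953  0.004     ]
bar ((311.8077087402344, 213.03848266601562), (4.8373541831970215, 26.667465209960938), 7.125016689300537) [ 0.54234423 -0.20540518  0.048     ]
[[0.5, -0.1913, 0.048], [0.587, -0.2037, 0.048], [0.585, -0.2196, 0.048], [0.498, -0.2071, 0.048]]
```

View pics/topz.png

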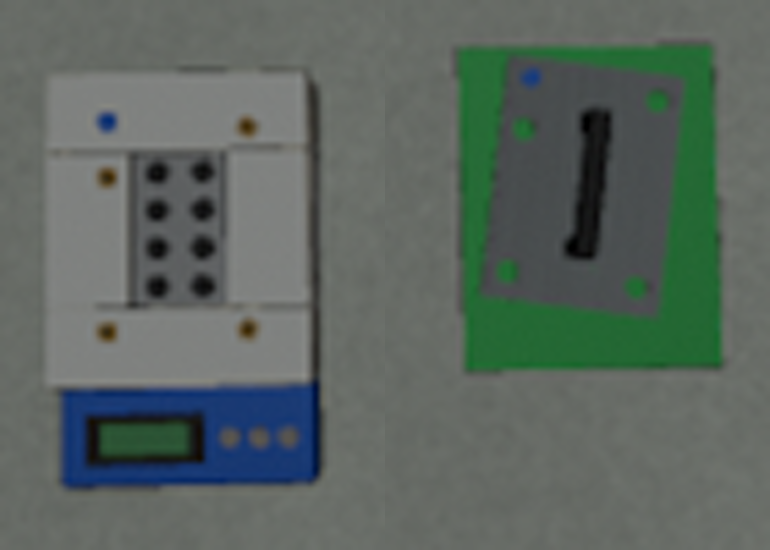

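Run:
```python
from h import *
d=np.load("top.npz");T,f,cx,cy=d["T"],d["f"],d["cx"],d["cy"]
for n,p in dict(t0=(107,177),t1=(107,332),t2=(249,329),t3=(247,126),dot=(107,121)).items():
    print(n,ray(T,f,cx,cy,155+p[0]/5.5-.4,180+p[1]/5.5-.4,.09).round(4))
for n,p in dict(h0=(525,128),h1=(508,271),h2=(637,288),h3=(658,101)).items():
    print(n,ray(T,f,cx,cy,275+(p[0]-385)/5.5-.4,180+p[1]/5.5-.4,.008).round(4))
s=env.get_state();M=T_tcp(s);print(M.round(4))
for tgt in ([0.54,-.207,.22],):
    print(M[:3,:3].T@(np.array(tgt)-M[:3,3])*100)
```

```text
t0 [0.5458 0.2383 0.09  ]
t1 [0.4575 0.2371 0.09  ]
t2 [0.4589 0.1564 0.09  ]
t3 [0.575  0.1586 0.09  ]
dot [0.578  0.2388 0.09  ]
h0 [ 0.5784 -0.173   0.008 ]
h1 [ 0.4905 -0.1613  0.008 ]
h2 [ 0.4798 -0.2407  0.008 ]
h3 [ 0.595  -0.2559  0.008 ]
[[ 3.559e-01 -9.345e-01 -2.000e-04  2.045e-01]
 [-9.345e-01 -3.559e-01  1.000e-03 -5.371e-01]
 [-1.000e-03 -1.000e-04 -1.000e+00  2.307e-01]
 [ 0.000e+00  0.000e+00  0.000e+00  1.000e+00]]
[-18.91112893 -43.09626671   1.1003801 ]
```

Call:
{"op": "apply_moves", "data": {
  "moves": [
    [[-1.5,-3.5,0.1],2,1],
    [[-4,-9,0.2],6,1],
    [[-6.5,-15,0.4],10,1],
    [[-9,-20.5,0.5],14,1],
    [[-11.5,-26,0.7],18,1],
    [[-14,-32,0.8],22,1],
    [[-16.5,-37.5,0.9],25,1],
    [[-18.2,-41.5,1.0],28,1],
    [[-18.9,-43.1,1.1],28.5,1],
    [[-18.9,-43.1,1.1],28.5,1]
  ]
}}

```text
clock: 1.45
tcp_pos: [0.5407, -0.2062, 0.2198]
orientation: [-0.0, -0.659, 0.752, 0.0]
wrist_force: [-0.3, -0.3, -0.0]
finger_gap: 0.0852
```

Run:
```python
from h import *
s=env.get_state();print(s["clock"],s["tcp_pos"],abs(s["qvel"]).max());print(T_tcp(s).round(4))
im,T,f,cx,cy=snap("wrist","w1.png");np.savez("w1.npz",T=T,f=f,cx=cx,cy=cy,im=im)
```

```text
1.45 [ 0.54066128 -0.20622618  0.21977225] 0.040142981696844104
[[-1.305e-01 -9.914e-01 -8.000e-04  5.407e-01]
 [-9.914e-01  1.305e-01  3.000e-04 -2.062e-01]
 [-2.000e-04  8.000e-04 -1.000e+00  2.198e-01]
 [ 0.000e+00  0.000e+00  0.000e+00  1.000e+00]]
```

View pics/w1.png

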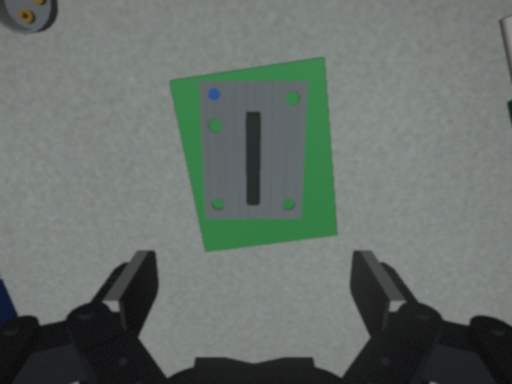

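The wrist view shows the cover well aligned: blue dot at (213,94), holes at (215,126), (217,204), (288,204) and (292,98), bar centre at (253,158).

```bash
cat >> h.py <<'E'
COV=np.array([[30,40],[-58,40],[-58,-40],[58,-40]])/1000.
def rigid(A,B): # A->B 2D
    ca,cb=A.mean(0),B.mean(0);a=A-ca;b=B-cb
    th=np.arctan2((a[:,0]*b[:,1]-a[:,1]*b[:,0]).sum(),(a*b).sum())
    Rm=np.array([[np.cos(th),-np.sin(th)],[np.sin(th),np.cos(th)]])
    t=cb-Rm@ca;return th,t,np.linalg.norm((A@Rm.T+t)-B,axis=1)
E
python3 - <<'E'
from h import *
d=np.load("w1.npz");T,f,cx,cy,im=[d[k] for k in("T","f","cx","cy","im")]
hsv=cv2.cvtColor(im,cv2.COLOR_BGR2HSV)
m=cv2.inRange(hsv,(50,100,40),(75,255,255))
n,l,st,c=cv2.connectedComponentsWithStats(m)
P=[]
for g in[(215,126),(217,204),(288,204),(292,98)]:
    i=min(range(1,n),key=lambda i:np.hypot(*(c[i]-g)));print(c[i],st[i,4]);P.append(ray(T,f,cx,cy,*c[i],.0075)[:2])
P=np.array(P);th,t,e=rigid(COV,P);print(P.round(4).tolist(),"yaw",np.degrees(th),t,e)
k=np.zeros(im.shape[:2],np.uint8);k[105:210,235:275]=(im.max(2)<50)[105:210,235:275]*255
r=cv2.minAreaRect(cv2.findNonZero(k));print(r,[ray(T,f,cx,cy,*p,.048).round(4).tolist() for p in cv2.boxPoints(r)],ray(T,f,cx,cy,*r[0],.048))
s=env.get_state();M=T_tcp(s);print((M[:3,:3].T@(np.array([*t,.04])-M[:3,3]))*100)
x=M[:3,0];print("tool -x yaw",np.degrees(np.arctan2(-x[1],-x[0])))
E
```

```text
[214.78947368 125.28070175] 114
[217.6375 203.3875] 80
[288.01190476 203.55952381] 84
[292.00787402  97.87401575] 127
[[0.578, -0.1706], [0.491, -0.1593], [0.4804, -0.2383], [0.5952, -0.2538]] yaw -7.590044289262399 [ 0.543094  -0.2064131] [1.31658434e-04 1.89415054e-04 1.27733227e-04 8.23547417e-05]
((253.0, 158.0), (90.0, 12.0), 90.0) [[0.59, -0.2072, 0.048], [0.5886, -0.2182, 0.048], [0.5007, -0.2071, 0.048], [0.5023, -0.1951, 0.048]] [ 0.54726948 -0.20714718  0.048     ]
[-0.10591458 -0.31401394 17.98931657]
tool -x yaw 82.4272871772222
```

Call:
{"op": "apply_moves", "data": {
  "moves": [
    [[-2.5,0.5,-1],-1,1],
    [[-7,1.4,-2],-2,1],
    [[-13,2.5,-3],-3,1],
    [[-19,3.7,-4],-4,1],
    [[-25,4.8,-5],-5.5,1],
    [[-31,6,-6.5],-7,1],
    [[-36,7,-7.5],-8.3,1],
    [[-39,7.6,-8],-8.3,1],
    [[-39.7,7.7,-8],-8.3,1],
    [[-39.7,7.7,-8],-8.3,1]
  ]
}}

```text
clock: 2.75
tcp_pos: [0.5219, 0.141, 0.2998]
orientation: [-0.014, 0.739, -0.674, -0.017]
wrist_force: [0.6, 0.1, -0.7]
finger_gap: 0.0856
```

Run:
```python
from h import *
s=env.get_state();print(s["clock"],s["tcp_pos"],abs(s["qvel"]).max());print(T_tcp(s).round(4))
im,T,f,cx,cy=snap("wrist","w2.png");np.savez("w2.npz",T=T,f=f,cx=cx,cy=cy,im=im)
```

```text
2.75 [0.52185046 0.14095758 0.29980512] 0.008052214561940774
[[ 0.0919 -0.9957 -0.0064  0.5219]
 [-0.9948 -0.0921  0.0426  0.141 ]
 [-0.043   0.0025 -0.9991  0.2998]
 [ 0.      0.      0.      1.    ]]
```

View pics/w2.png

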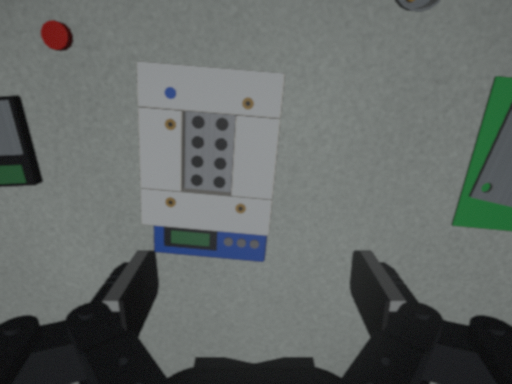

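The move fell short: the incubator is visible at the left of the frame (thread0 near (170,124)), but the TCP stopped about 57 mm short and is slightly tilted. I'll check the joints.

Run:
```python
from h import *
s=env.get_state();print(s["joint_pos"].round(4),s["tau"].round(2))
d=np.load("w2.npz");T,f,cx,cy,im=[d[k] for k in("T","f","cx","cy","im")]
hsv=cv2.cvtColor(im,cv2.COLOR_BGR2HSV)
m=cv2.inRange(hsv,(8,90,50),(28,255,255));n,l,st,c=cv2.connectedComponentsWithStats(m)
P=[]
for g in[(170,125),(170,202),(240,209),(248,103)]:
    i=min(range(1,n),key=lambda i:np.hypot(*(c[i]-g)))
    mm=(l==i).astype(np.uint8);cc,_=cv2.minEnclosingCircle(cv2.findNonZero(mm));print(c[i],cc,st[i,4]);P.append(ray(T,f,cx,cy,*cc,.09)[:2])
P=np.array(P);th,t,e=rigid(COV,P);print(P.round(4).tolist(),"yaw",np.degrees(th),t,e)
```

```text
[0.0908 0.2343 0.1056 1.4449 0.0429 3.1405] [ 3.400e-01 -4.400e+01  3.029e+01  3.000e-02  1.800e-01 -0.000e+00]
[169.94545455 124.05454545] (170.0, 124.0) 55
[170.04878049 201.65853659] (170.05555725097656, 201.5370330810547) 41
[240.03448276 207.72413793] (240.0, 208.0) 29
[247.56097561 102.90243902] (247.5, 103.0) 41
[[0.5458, 0.2401], [0.4581, 0.2389], [0.459, 0.159], [0.575, 0.1605]] yaw 0.7704329724066092 [0.51648889 0.19973861] [1.54260980e-04 1.99808736e-04 7.31282601e-05 3.39765531e-05]
```

Call:
{"op": "apply_moves", "data": {
  "moves": [
    [[0,0,0],-10,1],
    [[0,0,0],-20,1],
    [[0,0,0],-30,1],
    [[0,0,0],-40,1],
    [[0,0,0],-50,1],
    [[0,0,0],-60,1],
    [[0,0,0],-70,1],
    [[0,0,0],-80,1],
    [[0,0,0],-90,1],
    [[0,0,0],-100,1]
  ]
}}

```text
clock: 4.05
tcp_pos: [0.5217, 0.1406, 0.2998]
orientation: [-0.022, 0.991, 0.135, -0.0]
wrist_force: [0.0, -0.0, 0.1]
finger_gap: 0.0855
```

Run:
```python
from h import *
s=env.get_state();print(s["joint_pos"].round(4));M=T_tcp(s);print(M.round(4),np.degrees(np.arctan2(M[1,0],M[0,0])))
```

```text
[0.0905 0.2341 0.1055 1.4449 0.043  1.3894]
[[ 0.9633  0.2684 -0.0066  0.5217]
 [ 0.2684 -0.9624  0.0426  0.1406]
 [ 0.0051 -0.0428 -0.9991  0.2998]
 [ 0.      0.      0.      1.    ]] 15.570100450142956
```

Call:
{"op": "apply_moves", "data": {
  "moves": [
    [[0,0,0],-10.5,1],
    [[0,0,0],-21,1],
    [[0,0,0],-31.5,1],
    [[0,0,0],-42,1],
    [[0,0,0],-52.5,1],
    [[0,0,0],-63,1],
    [[0,0,0],-73.5,1],
    [[0,0,0],-84,1],
    [[0,0,0],-94.5,1],
    [[0,0,0],-105,1]
  ]
}}

```text
clock: 5.3
tcp_pos: [0.5217, 0.1407, 0.2997]
orientation: [-0.013, 0.495, 0.868, 0.017]
wrist_force: [0.7, 0.3, -0.3]
finger_gap: 0.0853
```

Call:
{"op": "apply_moves", "data": {
  "moves": [
    [[0,0,0],-10.5,1],
    [[0,0,0],-21,1],
    [[0,0,0],-31.5,1],
    [[0,0,0],-42,1],
    [[0,0,0],-52.5,1],
    [[0,0,0],-63,1],
    [[0,0,0],-73.5,1],
    [[0,0,0],-84,1],
    [[0,0,0],-94.5,1],
    [[0,0,0],-105,1]
  ]
}}

```text
clock: 6.55
tcp_pos: [0.5217, 0.1407, 0.2998]
orientation: [0.005, -0.387, 0.922, 0.021]
wrist_force: [-0.1, -0.7, 0.5]
finger_gap: 0.0856
```

Run:
```python
from h import *
s=env.get_state();print(s["clock"],s["joint_pos"].round(4));M=T_tcp(s);print(M.round(4),np.degrees(np.arctan2(M[1,0],M[0,0])))
```

```text
6.55 [ 0.0906  0.2341  0.1055  1.4449  0.043  -2.2761]
[[-0.6998 -0.7143 -0.0066  0.5217]
 [-0.7139  0.699   0.0426  0.1407]
 [-0.0258  0.0345 -0.9991  0.2998]
 [ 0.      0.      0.      1.    ]] -134.43100169478953
```

Next I approach the lower stop gently and command a little past it. By symmetry this should take the tilt back out.

Call:
{"op": "apply_moves", "data": {
  "moves": [
    [[0,0,0],-10,1],
    [[0,0,0],-20,1],
    [[0,0,0],-30,1],
    [[0,0,0],-38,1],
    [[0,0,0],-44,1],
    [[0,0,0],-47.5,1],
    [[0,0,0],-49.5,1],
    [[0,0,0],-52,1],
    [[0,0,0],-56,1],
    [[0,0,0],-60,1]
  ]
}}

```text
clock: 7.8
tcp_pos: [0.5126, 0.1877, 0.3001]
orientation: [-0.004, 0.774, -0.633, -0.001]
wrist_force: [0.7, 0.0, 0.7]
finger_gap: 0.0854
```

Run:
```python
from h import *
s=env.get_state();print(s["clock"],s["joint_pos"].round(4));M=T_tcp(s);print(M.round(4),np.degrees(np.arctan2(M[1,0],M[0,0])))
```

```text
7.8 [ 0.2004  0.2424  0.1177  1.4415  0.0062 -3.1401]
[[ 0.1976 -0.9803  0.0033  0.5126]
 [-0.9803 -0.1976  0.007   0.1877]
 [-0.0062 -0.0046 -1.      0.3001]
 [ 0.      0.      0.      1.    ]] -78.60094307833099
```

```bash
cat >> h.py <<'E'
def threads(im,T,f,cx,cy,guess=None,z=.09,show=True):
    hsv=cv2.cvtColor(im,cv2.COLOR_BGR2HSV)
    m=cv2.inRange(hsv,(8,90,50),(28,255,255));n,l,st,c=cv2.connectedComponentsWithStats(m)
    P=[];prior=np.array([[.5458,.2401],[.4581,.2389],[.459,.159],[.575,.1605]])
    for p in prior:
        g=proj(T,f,cx,cy,[*p,z])
        i=min(range(1,n),key=lambda i:np.hypot(*(c[i]-g)))
        cc,_=cv2.minEnclosingCircle(cv2.findNonZero((l==i).astype(np.uint8)))
        print(g.round(1),np.round(cc,1),st[i,4]);P.append(ray(T,f,cx,cy,*cc,z)[:2])
    return np.array(P)
E
python3 - <<'E'
from h import *
im,T,f,cx,cy=snap("wrist","w3.png");P=threads(im,T,f,cx,cy);th,t,e=rigid(COV,P);print(np.degrees(th),t,e)
E
```

```text
[211.  116.1] [211. 116.] 45
[199.5 194.6] [199.5 194.5] 37
[269.7 207.2] [270. 207.] 29
[292.3 103.4] [292.2 103.2] 43
0.8664639245913482 [0.51665492 0.19969446] [0.00015074 0.00021595 0.00017159 0.00010151]
```

Call:
{"op": "apply_moves", "data": {
  "moves": [
    [[0,0,0],7,1],
    [[2,0.2,0.5],17,1],
    [[6,0.7,1.2],27.5,1],
    [[11,1.3,2],38,1],
    [[17,2,3],48.5,1],
    [[23,2.8,4],59,1],
    [[29,3.5,5],69.5,1],
    [[34.5,4.2,6],80,1],
    [[38,4.7,7],90.5,1],
    [[39.2,4.8,8],101,1]
  ]
}}

```text
clock: 9.1
tcp_pos: [0.5429, -0.2086, 0.2166]
orientation: [0.001, 0.002, 1.0, 0.004]
wrist_force: [-0.8, -0.0, 0.2]
finger_gap: 0.0853
```

Call:
{"op": "apply_moves", "data": {
  "moves": [
    [[0,0,0],10.5,1],
    [[0,0,0],21,1],
    [[0,0,0],31.5,1],
    [[0,0,0],42,1],
    [[0,0,0],52.5,1],
    [[0,0,0],63,1],
    [[0,0,0],73.5,1],
    [[0,0,0],84,1],
    [[0,0,0],94,1],
    [[0,0,0],98,1]
  ]
}}

```text
clock: 10.35
tcp_pos: [0.543, -0.2059, 0.2173]
orientation: [-0.002, 0.754, 0.657, 0.004]
wrist_force: [0.7, 0.1, 0.4]
finger_gap: 0.0855
```

Run:
```python
from h import *
s=env.get_state();print(s["clock"],s["joint_pos"].round(4));M=T_tcp(s);print(M.round(4),np.degrees(np.arctan2(M[1,0],M[0,0])))
im,T,f,cx,cy=snap("wrist","w4.png");np.savez("w4.npz",T=T,f=f,cx=cx,cy=cy,im=im)
```

```text
10.35 [-0.5049  0.3287  0.0334  1.2765  0.008  -0.3681]
[[ 0.1364  0.9906  0.0029  0.543 ]
 [ 0.9906 -0.1364  0.0075 -0.2059]
 [ 0.0078  0.0019 -1.      0.2173]
 [ 0.      0.      0.      1.    ]] 82.16035644717368
```

View pics/w4.png

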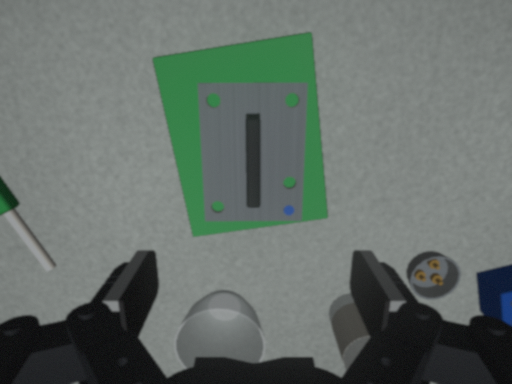

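The flipped view shows the cover centred and aligned: bar at (253,160), blue dot at (288,210), and the bowl and bottle well beyond the fingers. I'll remeasure it.

Run:
```python
from h import *
d=np.load("w4.npz");T,f,cx,cy,im=[d[k] for k in("T","f","cx","cy","im")]
hsv=cv2.cvtColor(im,cv2.COLOR_BGR2HSV)
m=cv2.inRange(hsv,(50,100,40),(75,255,255))
n,l,st,c=cv2.connectedComponentsWithStats(m)
P=[]
for g in[(290,183),(292,100),(212,100),(217,207)]:
    i=min(range(1,n),key=lambda i:np.hypot(*(c[i]-g)));print(c[i],st[i,4]);P.append(ray(T,f,cx,cy,*c[i],.0075)[:2])
P=np.array(P);th,t,e=rigid(COV,P);print("yaw",np.degrees(th),t,e)
s=env.get_state();M=T_tcp(s);print((M[:3,:3].T@(np.array([*t,.021])-M[:3,3]))*100)
```

```text
[289.05617978 181.85393258] 89
[291.472  99.544] 125
[213.08270677  99.91729323] 133
[217.26829268 205.90243902] 82
yaw -7.612987351004502 [ 0.5428169  -0.20645265] [8.83189163e-05 5.52957785e-05 9.58999900e-05 1.10694414e-04]
[-0.20839652 -0.04650841 19.62427354]
```

Call:
{"op": "apply_moves", "data": {
  "moves": [
    [[0,0,2],-0.2,1],
    [[-0.1,0,6],-0.2,1],
    [[-0.1,0,10.5],-0.2,1],
    [[-0.2,0,14.5],-0.2,1],
    [[-0.2,0,17.5],-0.2,1],
    [[-0.2,0,19],-0.2,1],
    [[-0.2,0,19.6],-0.2,1],
    [[-0.2,0,19.6],-0.2,1],
    [[-0.2,0,19.6],-0.2,0.5],
    [[-0.2,0,19.6],-0.2,0]
  ],
  "squeeze": 70
}}

```text
clock: 11.65
tcp_pos: [0.544, -0.207, 0.0224]
orientation: [-0.001, 0.752, 0.66, 0.004]
wrist_force: [-0.7, -0.2, 0.1]
finger_gap: 0.0518
```

Call:
{"op": "apply_moves", "data": {
  "moves": [
    [[0,0,0],0,0],
    [[0,0,0],0,0],
    [[0,0,0],0,0],
    [[0,0,0],0,0],
    [[0,0,0],0,0],
    [[0,0,0],0,0],
    [[0,0,0],0,0],
    [[0,0,0],0,0],
    [[0,0,-0.3],0,0],
    [[0,0,-1],0,0]
  ]
}}

```text
clock: 12.9
tcp_pos: [0.5422, -0.2063, 0.0305]
orientation: [-0.003, 0.752, 0.66, 0.003]
wrist_force: [1.1, -0.0, -3.7]
finger_gap: 0.0126
```

Run:
```python
from h import *
s=env.get_state();print(s["clock"],s["joint_pos"].round(4),s["ft_torque"]);M=T_tcp(s);print(M.round(4))
im,T,f,cx,cy=snap("wrist","w5.png");snap("side","s5.png")
```

```text
12.9 [-0.5061  0.46   -0.2553  0.8589  0.0079 -0.3757] [-0.02798475  0.02768662  0.01231591]
[[ 1.300e-01  9.915e-01  8.000e-04  5.422e-01]
 [ 9.915e-01 -1.300e-01  8.600e-03 -2.063e-01]
 [ 8.600e-03 -3.000e-04 -1.000e+00  3.050e-02]
 [ 0.000e+00  0.000e+00  0.000e+00  1.000e+00]]
```

View pics/w5.png

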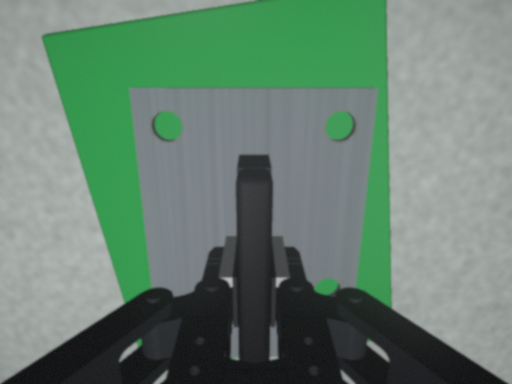

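View pics/s5.png

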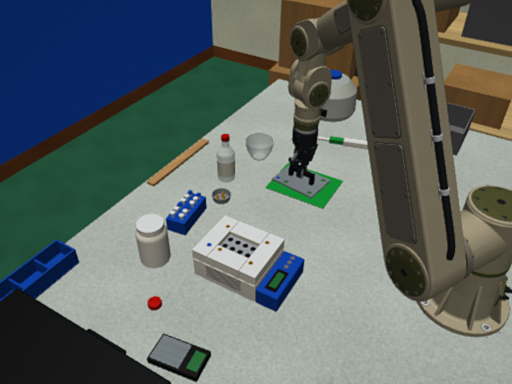

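The gripper holds the cover: the wrist force shows about 3.7 N of weight. In the wrist view, hole1 is at (340,125) and hole2 at (167,125). From those I'll measure the plate's pose in the tool frame.

```bash
cat > hm.py <<'E'
from h import *
def toolholes(im,T6,f,cx,cy,M,ztop=.011):
    # T6: world_from_camera, M: TCP pose; plate top plane at tool z=ztop
    C=np.linalg.inv(M)@T6
    out=[]
    for u0,v0 in((340,125),(167,125)):
        w=im[v0-28:v0+28,u0-28:u0+28].astype(int)
        ref=np.median(np.r_[w[:6].reshape(-1,3),w[-6:].reshape(-1,3)],0)
        m=(np.abs(w-ref).max(2)>18).astype(np.uint8)
        n,l,st,c=cv2.connectedComponentsWithStats(m)
        i=l[28,28] or max(range(1,n),key=lambda i:st[i,4])
        (e,ax,an)=cv2.fitEllipse(max(cv2.findContours((l==i).astype(np.uint8),0,1)[0],key=len))
        uv=(u0-28+e[0],v0-28+e[1])
        d=C[:3,:3]@np.array([(uv[0]-cx)/f,(uv[1]-cy)/f,1]);o=C[:3,3];p=o+d*(ztop-o[2])/d[2]
        print(np.round(uv,1),np.round(ax,1),st[i,4],(p*1000).round(2),"diam mm",np.round(np.array(ax)*np.linalg.norm(p-o)/f*1000,1))
        out.append(p[:2])
    return np.array(out)
E
python3 - <<'E'
from hm import *
s=env.get_state();im,T,f,cx,cy=snap("wrist","w6.png")
M=T_tcp(s);P=toolholes(im,T,f,cx,cy,M)
d=P[0]-P[1];print("dist",np.linalg.norm(d)*1000,"cover +y in tool deg",np.degrees(np.arctan2(d[1],d[0])))
# cover center in tool: 58mm along cover +x ; tool: cover y=+x tool, cover x=+y tool
u=d/np.linalg.norm(d);x=np.array([-u[1],u[0]]);print("cover ctr in tool mm",(P.mean(0)+.058*x)*1000)
E
```

```text
[340.4 126. ] [29.2 31.8] 771 [ 38.79 -58.85  11.  ] diam mm [14.  15.2]
[166.3 126. ] [29.6 32.2] 791 [-40.48 -58.8   11.  ] diam mm [14.1 15.4]
dist 79.26933196475697 cover +y in tool deg -0.0398699194352103
cover ctr in tool mm [-0.80860821 -0.82359297]
```

```bash
cat >> hm.py <<'E'
def target(M,Pctr,z,yaw,inc=np.array([.5166,.1997])):
    # desired tool x world direction angle yaw deg; returns shift in tool axes cm and tool turn deg
    a=np.radians(yaw);X=np.array([np.cos(a),np.sin(a)]);Y=np.array([np.sin(a),-np.cos(a)])
    # tilt: plate centre about .0155 below tcp along tool z
    tz=M[:3,2]*.0125
    t=inc-(X*Pctr[0]+Y*Pctr[1])-tz[:2]
    cur=np.degrees(np.arctan2(M[1,0],M[0,0]))
    return M[:3,:3].T@(np.array([*t,z])-M[:3,3])*100, cur-yaw, t
E
python3 - <<'E'
from hm import *
s=env.get_state();im,T,f,cx,cy=snap("wrist","w6b.png");M=T_tcp(s);P=toolholes(im,T,f,cx,cy,M,.0125)
d=P[0]-P[1];u=d/np.linalg.norm(d);x=np.array([-u[1],u[0]]);c=P.mean(0)+.058*x;print(np.linalg.norm(d),c,np.degrees(np.arctan2(d[1],d[0])))
print(M.round(4));print(target(M,c,.20,90.86))
dd=np.load("top.npz");print("bottle cap",ray(dd["T"],dd["f"],dd["cx"],dd["cy"],287,140,.16),"jar",ray(dd["T"],dd["f"],dd["cx"],dd["cy"],161,152,.125))
E
```

```text
[340.4 125.9] [29.3 31.7] 771 [ 39.17 -58.65  12.5 ] diam mm [14.1 15.3]
[166.3 125.9] [29.6 32.1] 790 [-40.87 -58.61  12.5 ] diam mm [14.3 15.5]
0.08003908647046626 [-0.00082256 -0.00062896] -0.031332336205892694
[[ 0.1299  0.9915  0.0035  0.5434]
 [ 0.9915 -0.1299  0.0073 -0.2069]
 [ 0.0077  0.0026 -1.      0.0316]
 [ 0.      0.      0.      1.    ]]
(array([ 40.1782589 ,  -7.85567201, -16.55619696]), np.float64(-8.325500639783343), array([0.51717238, 0.20044091]))
bottle cap [ 0.7609061  -0.11333722  0.16      ] jar [0.73002239 0.27522195 0.125     ]
```

Call:
{"op": "apply_moves", "data": {
  "moves": [
    [[0,0,-2],0,0],
    [[0,0,-5],0,0],
    [[0,0,-8.5],0,0],
    [[0.5,-0.1,-12],0,0],
    [[2,-0.4,-15],0,0],
    [[4.5,-0.9,-16.6],0,0],
    [[8,-1.6,-16.6],0,0],
    [[12,-2.4,-16.6],-1,0],
    [[16,-3.2,-16.6],-2,0],
    [[20,-3.9,-16.6],-3,0]
  ]
}}

```text
clock: 14.35
tcp_pos: [0.5296, -0.0034, 0.1986]
orientation: [-0.002, 0.734, 0.679, 0.004]
wrist_force: [1.2, -0.5, -2.9]
finger_gap: 0.0128
```

Call:
{"op": "apply_moves", "data": {
  "moves": [
    [[4,-0.6,0],-1,0],
    [[8,-1.1,0],-2.5,0],
    [[12,-1.7,0],-4,0],
    [[15.5,-2.2,0],-5,0],
    [[18,-2.6,0],-5.3,0],
    [[19.5,-2.8,0],-5.3,0],
    [[20,-2.9,0],-5.3,0],
    [[20,-2.9,0],-5.3,0],
    [[20,-2.9,0],-5.3,0],
    [[20,-2.9,0],-5.3,0]
  ]
}}

```text
clock: 15.6
tcp_pos: [0.5168, 0.1963, 0.2003]
orientation: [-0.001, 0.702, 0.712, 0.004]
wrist_force: [0.1, -0.1, -3.7]
finger_gap: 0.0129
```

Run:
```python
from hm import *
s=env.get_state();print(s["clock"],s["joint_pos"].round(4),s["wrist_force"]);M=T_tcp(s);print(M.round(4))
im,T,f,cx,cy=snap("wrist","w7.png");snap("side","s7.png")
P=toolholes(im,T,f,cx,cy,M,.0125)
d=P[0]-P[1];u=d/np.linalg.norm(d);x=np.array([-u[1],u[0]]);c=P.mean(0)+.058*x;print(np.linalg.norm(d),c,np.degrees(np.arctan2(d[1],d[0])))
print(target(M,c,.119,90.86))
```

```text
15.6 [ 0.2142  0.2765 -0.0804  1.2092  0.0066  0.2007] [ 0.07424975 -0.10345717 -3.72312708]
[[-0.0135  0.9999  0.0032  0.5168]
 [ 0.9999  0.0135  0.0074  0.1963]
 [ 0.0074  0.0033 -1.      0.2003]
 [ 0.      0.      0.      1.    ]]
[340.  125.8] [29.8 30.6] 736 [ 38.98 -58.8   12.5 ] diam mm [14.4 14.8]
[166.4 125.8] [30.  31.5] 757 [-40.85 -58.77  12.5 ] diam mm [14.5 15.2]
0.07982464074244984 [-0.00091903 -0.00078516] -0.01767795661008227
(array([0.36270524, 0.02884744, 8.13750341]), np.float64(-0.08384678676573287), array([0.51733134, 0.20053807]))
```

View pics/w7.png

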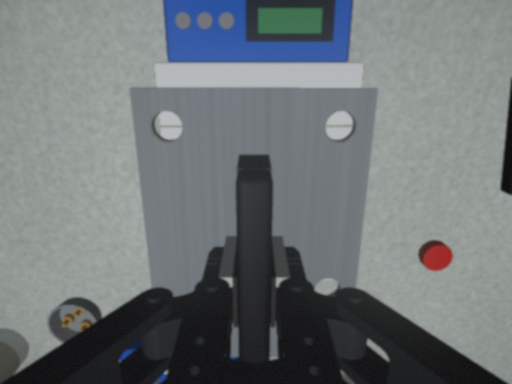

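View pics/s7.png

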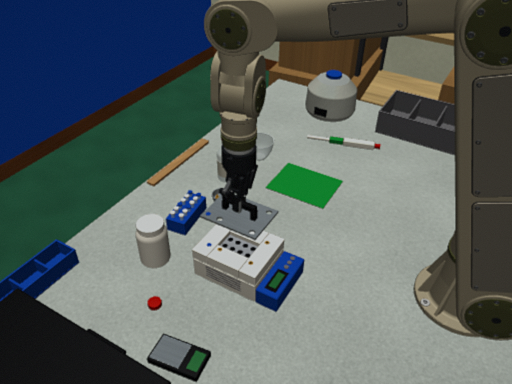

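Call:
{"op": "apply_moves", "data": {
  "moves": [
    [[0.1,0,0.5],0,0],
    [[0.2,0,1.5],0,0],
    [[0.3,0,3],0,0],
    [[0.35,0,4.5],0,0],
    [[0.35,0,5.8],0,0],
    [[0.35,0,6.6],0,0],
    [[0.35,0,7],0,0],
    [[0.35,0,7.1],0,0],
    [[0.35,0,7.1],0,0],
    [[0.35,0,7.1],0,0]
  ]
}}

```text
clock: 16.95
tcp_pos: [0.5172, 0.2011, 0.1299]
orientation: [-0.001, 0.702, 0.712, 0.004]
wrist_force: [1.2, -0.4, -3.6]
finger_gap: 0.0128
```

Run:
```python
from hm import *
s=env.get_state();print(s["clock"],s["wrist_force"]);M=T_tcp(s);print(M.round(4))
im,T,f,cx,cy=snap("wrist","w8.png");si,Ts,fs,cs,ds=snap("side","s8.png")
P=toolholes(im,T,f,cx,cy,M,.0125)
d=P[0]-P[1];u=d/np.linalg.norm(d);x=np.array([-u[1],u[0]]);c=P.mean(0)+.058*x;print(c)
print(target(M,c,.119,90.86))
a=cv2.resize(im[85:165,130:380],(750,240),interpolation=2)
b=cv2.resize(si[180:300,170:320],(412,330),interpolation=2);b=np.hstack([b,cv2.resize(im[270:310,300:350],(338,330))])
cv2.imwrite("pics/z8.png",np.vstack([a,b]))
```

```text
16.95 [ 1.23056134 -0.41007441 -3.63839439]
[[-0.0146  0.9999  0.0041  0.5172]
 [ 0.9999  0.0146  0.0078  0.2011]
 [ 0.0077  0.0042 -1.      0.1299]
 [ 0.      0.      0.      1.    ]]
[340.1 125.9] [29.4 30.4] 717 [ 38.99 -58.78  12.5 ] diam mm [14.2 14.6]
[166.5 125.9] [29.9 31. ] 746 [-40.81 -58.73  12.5 ] diam mm [14.4 15. ]
[-0.00087479 -0.00075375]
(array([-0.07225008,  0.00582659,  1.08477579]), np.float64(-0.021140090829021574), array([0.51728961, 0.20048873]))
```

View pics/z8.png

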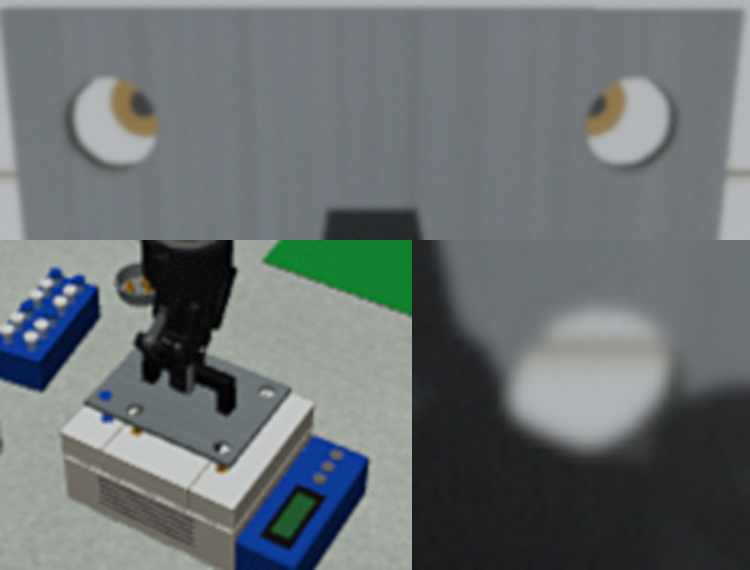

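```bash
cat >> hm.py <<'E'
def bores(im,M,T,f,cx,cy,us):
    C=np.linalg.inv(M)@T
    s=[]
    for (u,v) in us: p=ray(T,f,cx,cy,u,v,.09);q=np.linalg.inv(M)@np.append(p,1);print((u,v),p.round(4),(q*1000).round(2)[:3])
E
python3 - <<'E'
from hm import *
s=env.get_state();M=T_tcp(s);im,T,f,cx,cy=snap("wrist")
bores(im,M,T,f,cx,cy,[(177.2,119.2),(328.8,119.6)])
E
```

```text
(177.2, 119.2) [0.4592 0.1588 0.09  ] [-41.73 -58.67  39.2 ]
(328.8, 119.6) [0.4582 0.2402 0.09  ] [ 39.62 -58.44  39.82]
```

The bores seen through holes 1 and 2 line up with the hole centres to within about 1 mm. Now the last centimetre down.

Call:
{"op": "apply_moves", "data": {
  "moves": [
    [[0,0,0.2],0,0],
    [[0,0,0.4],0,0],
    [[0,0,0.6],0,0],
    [[0,0,0.8],0,0],
    [[0,0,0.9],0,0],
    [[0,0,1.0],0,0],
    [[0,0,1.0],0,0],
    [[0,0,1.0],0,0],
    [[0,0,1.0],0,0],
    [[0,0,1.0],0,0]
  ]
}}

```text
clock: 18.35
tcp_pos: [0.5169, 0.2011, 0.1194]
orientation: [-0.002, 0.702, 0.712, 0.004]
wrist_force: [-0.3, -0.3, -3.7]
finger_gap: 0.0129
```

Run:
```python
from hm import *
Ms=[]
s=env.get_state();print(s["clock"],s["wrist_force"]);M=T_tcp(s);Ms.append(M[:3,3])
im,T,f,cx,cy=snap("wrist","w9.png");si,Ts,fs,cs,ds=snap("side","s9.png")
P=toolholes(im,T,f,cx,cy,M,.0125)
d=P[0]-P[1];u=d/np.linalg.norm(d);x=np.array([-u[1],u[0]]);c=P.mean(0)+.058*x;print(c)
M=T_tcp(env.get_state());Ms.append(M[:3,3]);print(M.round(4),Ms)
print(target(M,c,.119,90.86))
a=cv2.resize(im[85:165,130:380],(750,240),interpolation=2)
b=cv2.resize(si[180:300,170:320],(412,330),interpolation=2);b=np.hstack([b,cv2.resize(im[270:310,300:350],(338,330))])
cv2.imwrite("pics/z9.png",np.vstack([a,b]))
np.savez("s9.npz",T=Ts,f=fs,cx=cs,cy=ds,im=si)
# side: predicted hole tops & thread positions
a=np.radians(.82);Rm=np.array([[np.cos(a),-np.sin(a)],[np.sin(a),np.cos(a)]])
for p in np.vstack([COV,[.062,.04]]):
    w=Rm@p+[.5166,.1997];print(proj(Ts,fs,cs,ds,[*w,.106]).round(1),proj(Ts,fs,cs,ds,[*w,.09]).round(1))
cv2.imwrite("pics/sz9.png",cv2.resize(si[190:280,190:290],(800,600)[0:2] if 0 else (666,600),interpolation=2))
```

```text
18.35 [-0.31327381 -0.34465012 -3.66679441]
[340.1 125.9] [29.3 30.3] 712 [ 38.99 -58.76  12.5 ] diam mm [14.1 14.6]
[166.5 125.9] [29.9 30.9] 746 [-40.83 -58.72  12.5 ] diam mm [14.4 14.9]
[-0.00089217 -0.00074154]
[[-0.0147  0.9999  0.0033  0.5169]
 [ 0.9999  0.0147  0.0076  0.2012]
 [ 0.0076  0.0034 -1.      0.1194]
 [ 0.      0.      0.      1.    ]] [array([0.51689097, 0.2011404 , 0.11941484]), array([0.51690986, 0.20115002, 0.11940812])]
(array([-0.06504249,  0.03664945,  0.04044546]), np.float64(-0.017590143555452187), array([0.5172872 , 0.20050814]))
[218.9 244.7] [219.1 249.3]
[250.  258.2] [250.  262.9]
[266.4 237.9] [266.2 242.5]
[226.9 221.8] [227.1 226.4]
[208. 240.] [208.3 244.6]
```

View pics/z9.png

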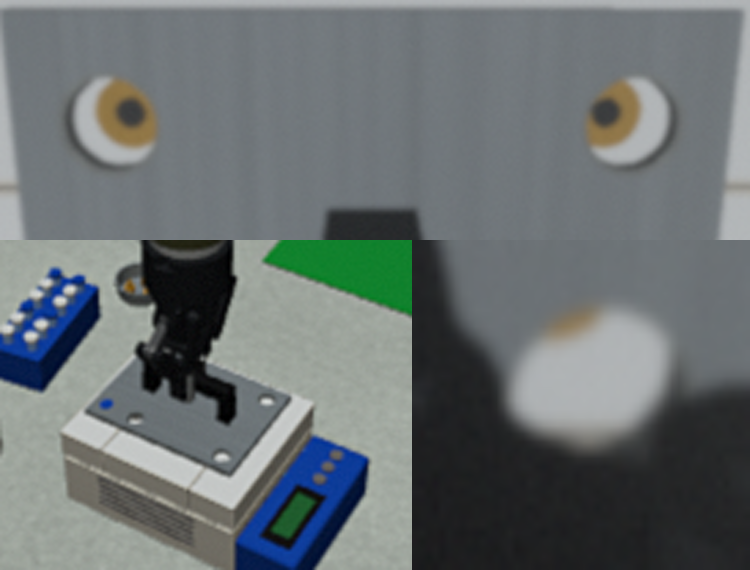

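View pics/sz9.png

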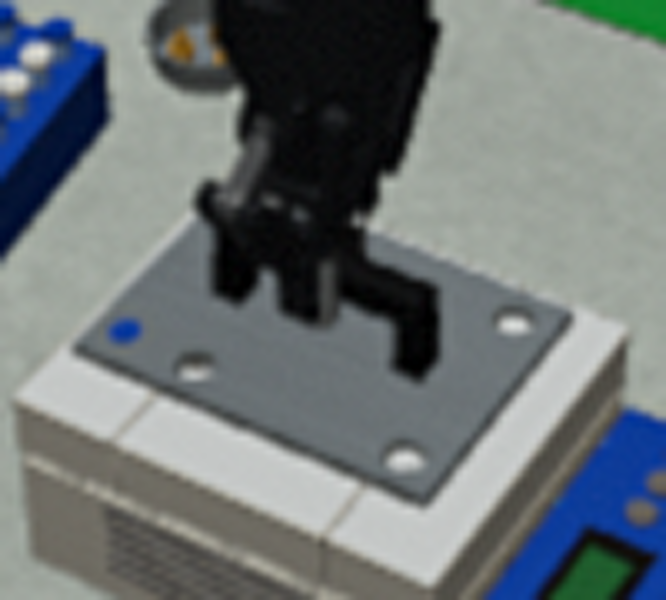

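Run:
```python
from hm import *
s=env.get_state();M=T_tcp(s);im,T,f,cx,cy=snap("wrist")
print(s["clock"],abs(s["qvel"]).max())
bores(im,M,T,f,cx,cy,[(173.3,122),(331.3,122)])
# side check: threads in initial side image vs prediction
si=cv2.imread("pics/side0.png");hsv=cv2.cvtColor(si,cv2.COLOR_BGR2HSV)
d=np.load("s9.npz");T,f,cx,cy=[d[k] for k in("T","f","cx","cy")]
m=cv2.inRange(hsv,(8,90,50),(28,255,255));n,l,st,c=cv2.connectedComponentsWithStats(m)
for g in[(219.1,249.3),(250,262.9),(266.2,242.5),(227.1,226.4)]:
    i=min(range(1,n),key=lambda i:np.hypot(*(c[i]-g)));print(g,c[i],st[i,4], ray(T,f,cx,cy,*c[i],.09).round(4))
for n_,p in dict(h0=(195,366),h1=(406,458),h2=(513,321)).items():print(n_,ray(T,f,cx,cy,190+p[0]/6.66-.4,190+p[1]/6.66-.4,.106).round(4))
```

```text
18.45 0.002906279278936286
(173.3, 122) [0.4592 0.159  0.09  ] [-41.47 -58.46  28.9 ]
(331.3, 122) [0.458  0.2392 0.09  ] [ 38.71 -58.44  29.5 ]
(219.1, 249.3) [219.5 248.8] 10 [0.5462 0.2381 0.09  ]
(250, 262.9) [250.45454545 262.36363636] 11 [0.4579 0.2369 0.09  ]
(266.2, 242.5) [266.66666667 242.11111111] 9 [0.4589 0.1571 0.09  ]
(227.1, 226.4) [227.5 226. ] 8 [0.575  0.1589 0.09  ]
h0 [0.5463 0.2397 0.106 ]
h1 [0.4566 0.2387 0.106 ]
h2 [0.4588 0.1584 0.106 ]
```

Call:
{"op": "apply_moves", "data": {
  "moves": [
    [[-0.02,0,0],0,0],
    [[-0.04,0,0],0,0],
    [[-0.06,0,0],0,0],
    [[-0.08,0,0],0,0],
    [[-0.08,0,0],0,0],
    [[-0.08,0,0],0,0],
    [[-0.08,0,0],0,0],
    [[-0.08,0,0],0,0],
    [[-0.08,0,0],0,0],
    [[-0.08,0,0],0,0]
  ]
}}

```text
clock: 19.75
tcp_pos: [0.5169, 0.2003, 0.1194]
orientation: [-0.002, 0.702, 0.712, 0.004]
wrist_force: [-0.2, 0.2, -2.6]
finger_gap: 0.0123
```

Run:
```python
from hm import *
s=env.get_state();M=T_tcp(s);im,T,f,cx,cy=snap("wrist","w10.png")
print(s["clock"],abs(s["qvel"]).max(),s["wrist_force"],s["tcp_pos"],s["finger_gap"])
P=toolholes(im,T,f,cx,cy,M,.0125)
d=P[0]-P[1];u=d/np.linalg.norm(d);x=np.array([-u[1],u[0]]);c=P.mean(0)+.058*x
print(target(M,c,.119,90.86))
env.hand_in()
```

```text
19.75 0.002347009606068275 [-0.19013987  0.15018694 -2.61606267] [0.51689743 0.20032028 0.11935991] 0.0123184675414735
[340.1 125.9] [29.4 30.3] 712 [ 38.98 -58.77  12.5 ] diam mm [14.2 14.6]
[166.5 125.9] [29.8 30.9] 741 [-40.82 -58.71  12.5 ] diam mm [14.4 14.9]
(array([0.01606537, 0.03896774, 0.03624074]), np.float64(-0.01971212211027762), array([0.51728586, 0.20048935]))
the job is handed in; nothing more can be done
```

The cover is in the gripper over the incubator, blue dot over blue dot, held still about 11 mm above the deck. I handed the job in at about 19.8 s with it still held; no verdict is reported.

**On the way:** My first move towards the incubator ran into the last joint's range limit. It stopped about 57 mm short and left the tool tilted about 2.5°. I turned the wrist by half a turn, which took about 6 s and brought the tilt down to roughly 0.45°. I then gripped the bar at 70 N and carried the plate over.

**Last checks:**
- **Position:** the final readings put the plate's centre within about 0.5 mm of the target and its turn within 0.1°.
- **View through the holes:** in the wrist picture, before a last 0.8 mm shift, the bores showed whole in holes 1 and 2 and were within about 0.7 mm of centre. The arm hid most of hole 0, and I had no check through hole 3; both follow from the plate's known shape.
- **Gap and level:** the 11 mm gap comes from the arm's height reading and the plate's apparent size, so it was not measured directly. The plate is not perfectly level: about 0.45° remains, under 1 mm across it.
- **Disagreement:** before that last shift the side camera put the plate about 1.5 mm to the left, where the wrist camera showed under 0.5 mm. Both are within the 5 mm limit, and the shift was in the direction both gave.
- **Force:** the last wrist reading was 2.6 N, against about 3.7 N before. I took this as sensor noise, since the height had not changed and the holes sat at the same pixels, but I handed in without a second reading.
- **Bystanders:** I didn't measure them at the end. The arm passed well clear of them.

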